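Gauge the platen gap of the bag-sealing press

ROBOT

A 6-joint arm with a two-finger parallel gripper is mounted at the origin on the work surface. World frame = base frame: x ahead of the robot, y to its left, z up, the work surface at z = 0. Lengths are in m, angles in rad, forces in N, time in s.
With the tool pointing down it reaches from about 0.3 to 0.75 m from the base axis. Payload 8.5 kg.
Tool frame: the origin (TCP) lies on the front face of the gripper's body, between the roots of the fingers; the fingertips stand 73 mm ahead of it and the grasp point (between the pads) lies 54 mm ahead of it; z points along the fingers, y is the line along which they close (so a half turn about z gives the same grasp; the last joint's range is limited). The gripper opens to 85 mm and grips with 20 to 120 N. Pads are 22 mm wide; open, the fingers measure 114 mm over their backs; the gripper's body (76 mm by 85 mm) begins 54 mm behind the grasp point. The pads swing forward as they close: fully open they stand 13 mm farther back than shut.
Start: joints at [1.02, 0.381, 1.297, -0, 1.464, -0.215], TCP at [0.181, 0.519, 0.304] pointing down, gripper open.
Joint ranges: [-3.11, 3.11], [-0.89, 2.33], [0.22, 2.48], [-1.42, 4.56], [0.17, 2.85], [-2.88, 2.88]. Speed limits (rad/s): [2.39, 2.39, 3.14, 3.14, 3.14, 3.14].

INTERFACE

Orientations are given as [roll, pitch, yaw] about the fixed x, y, z axes, in that order (R = Rz(yaw) Ry(pitch) Rx(roll)).
In Python, from station import manip gives the robot as it stands.
- The arm moves only by the tool play_rows, never from a script. Its argument "motion" is a list that holds one entry, the list of rows, each a list of 4 numbers: the shift along the tool's x, y, z in m, then the turn about the tool's z in degrees. In form: [[[dx, dy, dz, roll], ...]]. A call has 1 to 8 rows; each row is the pose to reach, as a shift and turn from the pose commanded when the call began, along the tool's axes at that moment; what a row does not reach only later rows make up. A row lasts 1/12 s, in which the tool goes at most 41.7 mm and 7.16 degrees, less where a joint would pass 70% of its speed; a pose out of reach is approached as far as the arm can. A call with a gripper value outside its range is refused whole. "gripper" is the finger opening in m, from 0 to 0.0854, set as the call begins (left out, the last holds). The fingers move at their own pace and stop on an object; "grip_force" is the grip in N (left out, the last holds). Time passes only in rows, so rows that repeat a pose let the fingers close. It gives the time, the measured TCP pose, the force, the opening and the grip force at its end, in the units of the state.
- manip.sense(): the state, without advancing time (a new reading comes with each control period).
- manip.read_camera(name): name is "scene" or "top" or "wrist"; returns a dict with "pixels" (384x512x3 uint8, red, green, blue), "fovy" (degrees; the focal length in pixels is half the picture's height over the tangent of half this angle, whatever the lens; pixels are square), "cx", "cy" (the principal point, pixels), "xyz" and "orientation" of the camera in the world. Camera axes: x right, y up, looking along -z (the intrinsics and any distortion apply to the point x, -y, -z); pixel columns grow to the right and rows downward; lengths in m; the calibration is good to about 2 mm. The wrist camera is an equidistant fisheye: a pixel r from the principal point sees the ray r / f radians off the axis. A picture is of the moment at which its call begins. There is no depth.
- manip.job_done(): hands the job in; it is judged then, once.
Trained networks look in a picture, given as the dict that the camera call returned (one of the last four; its "shot" number tells which), for a name from the list of things; names that differ only in an ending like _2 or _b are one class to them, and where a whole thing is asked for, a point or a joint stands for the part that bears it (a point fixed in the world has none). Each returns a list of dicts, best first, with "conf" (0 to 1); they miss things now and then, are a little off and sometimes report something else, mostly with a low value. They report only what shows in the picture. A call takes as long as a camera call. They do not tell look-alikes from the thing itself.
- manip.cut_out(picture, thing): "mask" (384x512 bool, what is visible of it) and "box" ([left, top, right, bottom] in pixels, round what is visible of it).
- manip.place_of(picture, thing): "point" ([column, row] in pixels: a listed point, or the origin of a listed thing).
The state is a dict: "time_s": time; "joint_positions": joint angles; "joint_velocities": joint speeds; "joint_torque": joint torques, N m; "eef_pos": TCP position; "tcp_rot": TCP orientation; "ft_force": force on the tool from outside, world axes, zero at the start; "ft_torque": the same for the moment, N m; "grip_width": opening from 0.0 (shut) to 1.0 (fully open); "gripper_force": force on a finger pad.
Only numpy, scipy, OpenCV 4.12 (cv2) and the standard library are available. Lean on these libraries where they do the work, as an engineer would, in place of code of your own. Each camera call takes 0.05 s, during which the arm holds its last target. There are 200 camera calls.

TASK

Check the gap of the shop's bag-sealing press with the taper gauge: pick the gauge up by its black handle, lay its blade flat on the sill of the lower platen and slide it thin end first, straight and centred, under the sprung upper platen until it drags snugly, so that it just lifts the upper platen by about a millimetre without forcing it open. Finish while still holding the gauge by its handle at that depth, blade between the two platens; do not let go. Leave the other things on the bench where they are.

Things in the scene. Friction and masses are not known exactly. Their poses are not given: they have to be found in the camera images.
- gauge: Taper gauge lying flat on the bench, about 120 g. Black handle 72 long (x) x 16 wide x 38 high; steel blade along its +x, 18 wide, underside flat, level with the handle's. Blade 9.7 thick up to x = 55, then its top slopes evenly to 2.0 at the tip, x = 165 (0.07 mm per mm). Origin: centre of the handle's underside, z up. Tip starts pointing roughly at the press.
- handle (a point): Grip point of the gauge, in the middle of the handle 22 above its underside; axes as the gauge's
- tip (a point): Underside of the gauge's thin tip, middle of its width, 165 from the gauge's origin along its x; axes as the gauge's
- press: Bag-sealing press, fixed: grey C-frame with steel lower platen. Origin: centre of underside, on the bench. x runs from the open mouth to the rear column (the way the gauge goes in), z up. Base x -90 to 125, 110 wide, 43 high; lower platen x -90 to 60, 90 wide, top 55 above bench: 35 of it stand out before the upper platen as a sill. Column x 78 to 118, 182 high with knob.
- sill (a point): Centre of the sill: top face of the lower platen, press x = -72.5 (17.5 from the sill's front edge and from the mouth); axes as the press's
- head: White head of the press carrying the upper platen; fixed, its height differs each time. Origin: centre of the upper platen's underside at rest, straight above the press's origin, same axes. Its height above the lower platen's top is the gap, 4.5 to 7 mm. Arm reaches forward to press x = -55; top 72 above this origin (78 over the column).
- mouth (a point): Middle of the front lower edge of the upper platen when at rest (press x = -55), moves with the head's height but not with the platen's lift; axes as the press's
- platen (a joint): Lift in m of the upper platen (steel, 110 long in x, 90 wide, 12 thick): 0 at rest, at most 0.008. It rises straight up against springs: about 5.5 N starts it, each further mm adds 2 N. After first touch, pushing the gauge in some 15 to 25 mm deeper lifts it about 1 mm; the drag on the gauge is then some 4 to 16 N, more if it is pressed down hard.
- tape_roll: Bystander: roll of tape lying flat, 84 outside diameter, 24 high; origin centre of underside
- screwdriver: Bystander: screwdriver lying on the bench beyond the press
- bulb_carton: Bystander: upright carton 60 x 60 x 110 high; origin centre of underside
- screw_jar: Bystander: closed jar 56 diameter, 70 high; origin centre of underside
Mind the look-alikes: they are no part of the job. There is more than one size of the gauge; the job needs the smallest.

How it is judged:
By the outcome, as a careful person would: the job done as asked, in the order asked, and still so for the second after the job is handed in, while the arm keeps its last pose, push and grip.
It also fails if it takes over 48 s, if anything falls off the work surface, if the arm or the gripper's body presses on something with over 40 N, if the wrist force passes 120 N, or if a joint passes its speed limit or range.

## Working session

There is one attempt and no reset: what is moved stays moved. The work goes in short steps, Python scripts to look and compute and a tool call to move; the robot and the scene stay as the last step left them, time stands still between calls to the robot, and variables do not carry over. Pictures are saved under pics/ and viewed, at most 13 in all, crops included, and the job is handed in when it is done.

Besides the shell and the picture viewer there is one more tool, called after "Call:" by a JSON object that holds its "method" and its "body". play_rows: Moves the arm, as the interface text tells. Its arguments: {"type":"object","properties":{"motion":{"type":"array"},"gripper":{"type":"number"},"grip_force":{"type":"number"}},"required":["motion"]}

```bash
mkdir -p pics
cat > h.py <<'E'
import numpy as np, cv2
from scipy.spatial.transform import Rotation as R
from station import manip
def rot(o):
    o=np.array(o,float)
    return o if o.shape==(3,3) else R.from_euler('xyz',o).as_matrix()
def ray(p,px,fish=False):
    f=192/np.tan(np.radians(p['fovy'])/2); u=px[0]-p['cx']; v=px[1]-p['cy']
    if fish:
        r=np.hypot(u,v); t=r/f; d=np.array([np.sin(t)*u/r,-np.sin(t)*v/r,-np.cos(t)])
    else: d=np.array([u/f,-v/f,-1.])
    return np.array(p['xyz']),rot(p['orientation'])@d
def at_z(p,px,z,fish=False):
    o,d=ray(p,px,fish); return o+d*(z-o[2])/d[2]
def proj(p,X,fish=False):
    f=192/np.tan(np.radians(p['fovy'])/2); c=rot(p['orientation']).T@(np.array(X)-p['xyz'])
    a=np.array([c[0],-c[1]]); z=-c[2]
    if fish: n=np.hypot(*a); s=f*np.arctan2(n,z)/n
    else: s=f/z
    return np.array([p['cx'],p['cy']])+a*s
def save(p,n): cv2.imwrite('pics/'+n,p['pixels'][:,:,::-1])
E
python3 - <<'E'
from h import *
s=manip.sense(); print(s)
ps={}
for n in ['scene','top']:
    p=manip.read_camera(n); ps[n]=p; print(n,p['fovy'],p['cx'],p['cy'],p['xyz'],p['orientation'],[k for k in p]); 
    for t in ['gauge','handle','tip','press','sill','head','mouth','tape_roll','bulb_carton','screw_jar']:
        print(t,[(np.round(d['point']),round(d['conf'],2)) for d in manip.place_of(p,t)][:4])
im=np.hstack([ps['scene']['pixels'],ps['top']['pixels']])[:,:,::-1]
cv2.imwrite('pics/a.png',ps['scene']['pixels'][:,:,::-1]);cv2.imwrite('pics/b.png',ps['top']['pixels'][:,:,::-1])
E
```

```text
{'time_s': 0.0, 'joint_positions': array([ 1.01970372e+00,  3.81206608e-01,  1.29829090e+00, -1.56258156e-05,
        1.46358579e+00, -2.15292187e-01]), 'joint_velocities': array([-0.0020565 , -0.00060784,  0.00129981,  0.00049761, -0.00010431,
       -0.00028487]), 'joint_torque': array([ 2.46495991e-03, -4.48446178e+01, -2.31288064e+01, -4.47547961e-05,
        4.62895667e-03,  4.63303320e-05]), 'eef_pos': array([0.18113488, 0.51910995, 0.30329583]), 'tcp_rot': array([-3.14013310e+00, -3.03275324e-04,  2.80579369e+00]), 'ft_force': array([-0.01924961,  0.19795501, -0.35278058]), 'ft_torque': array([ 0.01641087, -0.00879371,  0.01972789]), 'gripper_force': 0.0, 'grip_width': 0.9984640715312292}
scene 55.50864971558495 251.63933309985183 190.87265721251603 [1.33885216 0.24708442 0.67107236] [0.94261113 0.01416906 1.87442498] ['pixels', 'fovy', 'cx', 'cy', 'xyz', 'orientation', 'shot']
gauge [(array([336., 193.]), 0.72), (array([201., 196.]), 0.72), (array([387., 269.]), 0.7), (array([424., 230.]), 0.68)]
handle [(array([429., 222.]), 0.87), (array([339., 184.]), 0.66), (array([347., 
[... 525 characters left out ...]
249  0.00956684 1.59902397] [ 0.18601995 -0.00342185 -1.54668163] ['pixels', 'fovy', 'cx', 'cy', 'xyz', 'orientation', 'shot']
gauge [(array([182., 214.]), 0.77), (array([194., 248.]), 0.66), (array([119., 214.]), 0.62), (array([386., 260.]), 0.33)]
handle [(array([191., 252.]), 0.82), (array([180., 213.]), 0.75)]
tip [(array([ 56., 243.]), 0.95), (array([232., 213.]), 0.88), (array([168., 315.]), 0.59)]
press [(array([325., 191.]), 0.92)]
sill [(array([306., 184.]), 0.82)]
head [(array([327., 190.]), 0.59)]
mouth [(array([312., 187.]), 0.88)]
tape_roll [(array([240., 148.]), 0.69), (array([388., 256.]), 0.35)]
bulb_carton [(array([387., 259.]), 0.87)]
screw_jar [(array([153., 166.]), 0.77)]
```

View pics/a.png

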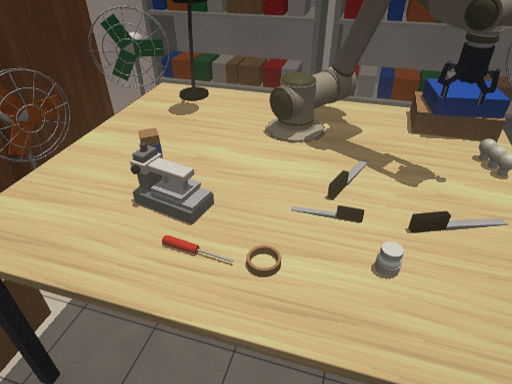

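View pics/b.png

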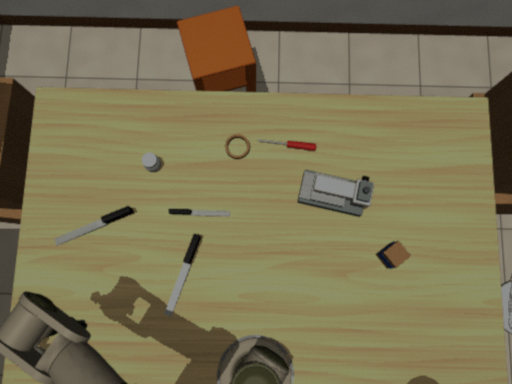

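The scene shows three gauges, all with black handles. The shortest runs from (169,212) to (229,213) in the top view and points at the press at about (335,192). The other two are longer look-alikes.

Run:
```python
from h import *
p=manip.read_camera('top'); q=manip.read_camera('scene')
for n,P in (('top',p),('scene',q)):
    for t in ['gauge','handle','press','head']:
        for d in manip.cut_out(P,t)[:4]:
            m=d['mask']; ys,xs=np.nonzero(m)
            r=cv2.minAreaRect(np.c_[xs,ys].astype(np.float32)); print(n,t,round(d['conf'],2),np.round(d['box']),m.sum(),np.round(r[0],1),np.round(r[1],1),round(r[2],1))
print('tail,tip',at_z(p,(169,212),.03),at_z(p,(229,213),0.002))
print('handle',at_z(p,(180,212.5),.022), at_z(q,(350,213),.022))
print('press',at_z(p,(325,191),0),'sill',at_z(p,(306,184),.055),'mouth',at_z(p,(312,187),.06))
print('scene press',at_z(q,(180,204),0),'sill',at_z(q,(195,198),.055),'mouth',at_z(q,(191,192),.06))
c=cv2.resize(p['pixels'][150:240,160:390],None,fx=3.4,fy=3.4,interpolation=cv2.INTER_CUBIC)
cv2.imwrite('pics/c.png',c[:,:,::-1])
```

```text
top gauge 0.89 [ 56. 205. 130. 242.] 648 [ 93.4 225.7] [ 9.9 83.3] 65.2
top gauge 0.87 [162. 234. 200. 319.] 724 [182.  275.2] [ 9.9 87. ] 19.1
top gauge 0.7 [169. 210. 230. 215.] 398 [198.5 212. ] [61.2  7.4] 1.5
top handle 0.71 [164. 236. 204. 316.] 683 [181.9 275.3] [ 8.9 86. ] 20.1
top handle 0.69 [168. 209. 228. 220.] 376 [198.5 212.8] [61.2  7.2] 1.6
top press 0.76 [298. 169. 372. 218.] 1185 [334.2 193.7] [71.2 36.3] 11.3
top head 0.55 [307. 174. 367. 205.] 1396 [339.8 190.5] [59.6 31.5] 2.8
scene gauge 0.77 [292. 210. 359. 223.] 575 [327.8 209.7] [71.2 13.5] 8.7
scene gauge 0.59 [328. 161. 366. 200.] 528 [345.  176.2] [14.1 52.3] 42.7
scene gauge 0.58 [404. 210. 509. 232.] 1306 [457.1 219.3] [21.  99.2] 86.6
scene handle 0.88 [291. 208. 363. 222.] 652 [327.4 210.3] [73.1 13.9] 7.1
scene handle 0.85 [327. 162. 371. 199.] 569 [344.9 176.5] [13.9 54.4] 43.0
scene handle 0.78 [411. 214. 507. 233.] 1252 [456.2 220. ] [19.5 97.2] 86.6
scene handle 0.25 [140. 128. 164. 154.] 345 [149.9 141. ] [26.4 19.1] 77.5
scene press 0.89 [133. 143. 213. 226.] 2197 [163.8 188.7] [94.3 54.2] 38.7
scene press 0.31 [291. 204. 367. 218.] 619 [327.3 209.5] [72.2 14. ] 8.7
scene head 0.79 [128. 154. 203. 200.] 1698 [164.1 175.6] [73.3 37.3] 23.6
tail,tip [0.50819954 0.29647912 0.03      ] [0.51371511 0.09989384 0.002     ]
handle [0.50855104 0.26137045 0.022     ] [0.51196128 0.26468007 0.022     ]
press [ 0.59741001 -0.22336938  0.        ] sill [ 0.60863426 -0.15291397  0.055     ] mouth [ 0.59805112 -0.17208456  0.06      ]
scene press [ 0.58399271 -0.22431556  0.        ] sill [ 0.60909528 -0.15741819  0.055     ] mouth [ 0.59220408 -0.17701497  0.06      ]
```

View pics/c.png

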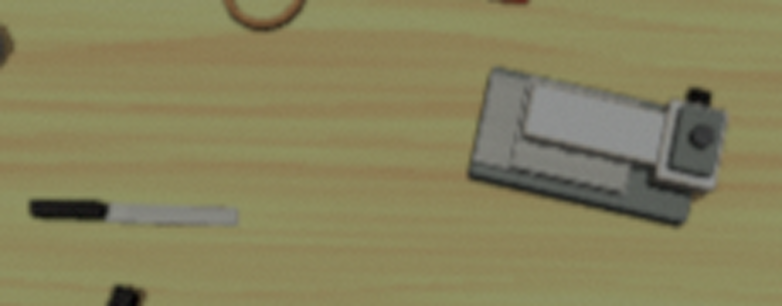

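The press axis sits about 11° off the image horizontal, with the mouth facing the gauge. I'm moving above the gauge first.

Call:
{"method": "play_rows", "body": {"motion": [[[-0.035,-0.012,0.01,6],[-0.07,-0.024,0.02,13],[-0.11,-0.036,0.03,20],[-0.145,-0.049,0.04,26],[-0.18,-0.061,0.05,33],[-0.216,-0.073,0.065,39],[-0.25,-0.085,0.075,45],[-0.285,-0.097,0.085,51]]]}}

```text
time_s: 2.27
eef_pos: [0.4195, 0.3324, 0.2184]
tcp_rot: [-3.141, -0.0, 1.91]
ft_force: [0.8, 0.2, 0.7]
grip_width: 0.999
gripper_force: 0.0
```

```bash
cat >> h.py <<'E'
def go(X,yaw):
    "tool-axes shift and turn (deg) to reach TCP X with tool-x world angle yaw (deg)"
    s=manip.sense(); M=rot(s['tcp_rot']); d=M.T@(np.array(X)-s['eef_pos'])
    a=np.degrees(np.arctan2(M[1,0],M[0,0])); t=(a-yaw+180)%360-180
    print('t',round(s['time_s'],2),'tcp',np.round(s['eef_pos'],4),'yaw',round(a,2),'shift',np.round(d,4),'turn',round(t,2),'F',np.round(s['ft_force'],2),'tilt',np.round(M[:,2],4))
E
python3 -c "
from h import *
go([.510,.262,.19],91)"
```

```text
t 2.27 tcp [0.4195 0.3324 0.2184] yaw 109.46 shift [-0.0965  0.0619  0.0284] turn 18.46 F [0.76 0.24 0.72] tilt [-2.e-04 -0.e+00 -1.e+00]
```

Call:
{"method": "play_rows", "body": {"motion": [[[-0.026,0.016,0.008,5],[-0.052,0.034,0.016,10],[-0.078,0.05,0.024,15],[-0.0965,0.062,0.028,18.5],[-0.0965,0.062,0.028,18.5],[-0.0965,0.062,0.028,18.5]]]}}

```text
time_s: 2.77
eef_pos: [0.5098, 0.2633, 0.1905]
tcp_rot: [-3.141, 0.0, 1.592]
ft_force: [0.2, -0.0, -0.2]
grip_width: 0.999
gripper_force: 0.0
```

Run:
```python
from h import *
go([.510,.262,.19],91)
p=manip.read_camera('wrist'); print(p['fovy'],p['cx'],p['cy'],p['xyz'],p['orientation'])
for t in ['handle','tip']:
    for d in manip.place_of(p,t)[:2]: print(t,np.round(d['point'],1),round(d['conf'],2),at_z(p,d['point'],.022 if t=='handle' else 0,True))
save(p,'d.png'); np.save('d.npy',p,allow_pickle=True)
```

```text
t 2.77 tcp [0.5098 0.2633 0.1905] yaw 91.19 shift [-0.0013  0.0001  0.0005] turn 0.19 F [ 0.16 -0.   -0.22] tilt [-7.e-04 -1.e-04 -1.e+00]
65.70646984690485 258.3778453311517 193.67220625523436 [0.50934588 0.33937977 0.26044829] [-3.00430642e-01  1.24385812e-05  2.09041243e-02]
handle [127.8 244. ] 0.94 [0.38633316 0.21221125 0.022     ]
handle [263.8 196.1] 0.63 [0.5154954  0.26347886 0.022     ]
tip [258.2 326. ] 0.71 [0.51416369 0.09897466 0.        ]
```

View pics/d.png

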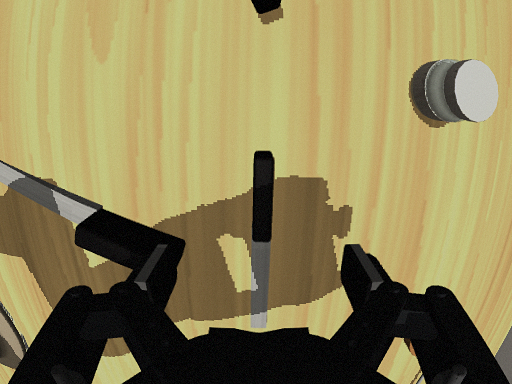

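The wrist view shows the short gauge's handle at (263,151–241) and its tip near (259,327). A look-alike handle end sits to the left at (183,240), so I'm checking the clearance there.

Run:
```python
from h import *
p=np.load('d.npy',allow_pickle=True).item()
for n,px,z in (('tail',(263.5,152),.038),('front L',(252.5,241),.038),('front R',(271,241),.038),('tail L',(254.5,155),.038),('tail R',(273,155),.038),('tip L',(251,327),.002),('tip R',(266.5,327),.002),('blade root L',(254,241),.0097),('other',(183,240),.038),('otherlow',(175,270),.0)): print(n,np.round(at_z(p,px,z,True),4))
# mask refinement: dark handle pixels
g=p['pixels'].astype(int).max(2)<45
for r in range(160,240,13): 
    xs=np.nonzero(g[r,235:295])[0]+235; print(r,xs.min(),xs.max(), np.round(at_z(p,((xs.min()+xs.max())/2,r),.038,True)[:2],4))
```

```text
tail [0.514  0.3035 0.038 ]
front L [0.5068 0.2292 0.038 ]
front R [0.5221 0.2295 0.038 ]
tail L [0.5072 0.3011 0.038 ]
tail R [0.5212 0.3014 0.038 ]
tip L [0.5059 0.099  0.002 ]
tip R [0.5237 0.0994 0.002 ]
blade root L [0.5078 0.2152 0.0097]
other [0.4476 0.2279 0.038 ]
otherlow [0.4251 0.1728 0.    ]
160 254 273 [0.5141 0.2973]
173 254 273 [0.5144 0.2872]
186 253 272 [0.5139 0.2768]
199 253 272 [0.5141 0.2662]
212 253 271 [0.514  0.2552]
225 252 271 [0.5139 0.2439]
238 252 270 [0.5138 0.2321]
```

```bash
python3 -c "
from h import *
go([.514,.265,.079],90.3)"
```

```text
t 2.92 tcp [0.5086 0.2646 0.1912] yaw 91.37 shift [0.0002 0.0054 0.1122] turn 1.07 F [-0.46 -0.14 -0.82] tilt [ 1.e-04  2.e-04 -1.e+00]
```

Call:
{"method": "play_rows", "body": {"motion": [[[0,0.003,0.02,0.9],[0,0.005,0.045,0.9],[0,0.005,0.07,0.9],[0,0.005,0.09,0.9],[0,0.005,0.103,0.9],[0,0.005,0.111,0.9],[0,0.005,0.112,0.9],[0,0.005,0.112,0.9]]], "gripper": 0.045}}

```text
time_s: 3.58
eef_pos: [0.5142, 0.2646, 0.0793]
tcp_rot: [3.141, -0.0, 1.578]
ft_force: [0.4, -0.4, 0.3]
grip_width: 0.524
gripper_force: 0.0
```

Call:
{"method": "play_rows", "body": {"motion": [[[0,0,0,0],[0,0,0,0],[0,0,0,0],[0,0,0,0],[0,0,0,0],[0,0,0,0]]], "gripper": 0.0, "grip_force": 60}}

```text
time_s: 4.08
eef_pos: [0.5146, 0.2642, 0.08]
tcp_rot: [3.14, -0.001, 1.577]
ft_force: [-1.9, 1.1, 6.0]
grip_width: 0.174
gripper_force: 59.9
```

Grasped. Next I lift and carry it high over the press, offset to the side, so the wrist camera can see the press.

Call:
{"method": "play_rows", "body": {"motion": [[[0,0,-0.01,0],[0,0,-0.025,0],[-0.01,0,-0.05,0],[-0.03,0.002,-0.075,0],[-0.055,0.004,-0.1,1],[-0.085,0.006,-0.125,2],[-0.115,0.008,-0.15,3],[-0.145,0.01,-0.17,4]]]}}

```text
time_s: 4.75
eef_pos: [0.525, 0.1178, 0.2515]
tcp_rot: [3.14, -0.0, 1.507]
ft_force: [0.7, -0.8, -1.2]
grip_width: 0.178
gripper_force: 58.7
```

```bash
python3 -c "
from h import *
go([.539,-.174,.31],78.7)"
```

```text
t 4.75 tcp [0.525  0.1178 0.2515] yaw 86.34 shift [-0.2903  0.0328 -0.0584] turn 7.64 F [ 0.74 -0.75 -1.19] tilt [ 2.e-03 -1.e-04 -1.e+00]
```

Call:
{"method": "play_rows", "body": {"motion": [[[-0.036,0.004,-0.01,1],[-0.074,0.008,-0.02,2],[-0.112,0.012,-0.03,3],[-0.15,0.016,-0.04,4],[-0.19,0.02,-0.05,5],[-0.23,0.025,-0.055,6],[-0.265,0.03,-0.058,7],[-0.29,0.033,-0.058,7.6]]]}}

```text
time_s: 5.42
eef_pos: [0.5394, -0.1755, 0.3083]
tcp_rot: [3.14, 0.001, 1.372]
ft_force: [0.5, 0.0, -0.9]
grip_width: 0.176
gripper_force: 58.8
```

Call:
{"method": "play_rows", "body": {"motion": [[[0,0,0,0],[0,0,0,0]]]}}

```text
time_s: 5.58
eef_pos: [0.5393, -0.1734, 0.3071]
tcp_rot: [-3.141, -0.0, 1.372]
ft_force: [-0.1, 0.2, -0.4]
grip_width: 0.181
gripper_force: 58.8
```

Run:
```python
from h import *
go([.539,-.174,.31],78.7)
p=manip.read_camera('wrist')
print(p['xyz'],p['orientation'])
for t,z in (('sill',.055),('mouth',.061),('press',0)):
    for d in manip.place_of(p,t)[:2]: print(t,np.round(d['point'],1),round(d['conf'],2),at_z(p,d['point'],z,True))
save(p,'e.png'); np.save('e.npy',p,allow_pickle=True)
```

```text
t 5.58 tcp [ 0.5393 -0.1734  0.3071] yaw 78.63 shift [-0.0007 -0.0002 -0.0029] turn -0.07 F [-0.09  0.19 -0.37] tilt [-4.e-04  4.e-04 -1.e+00]
[ 0.55526581 -0.09874726  0.37701712] [-0.2999167  -0.00043091 -0.19834324]
sill [314.1 147.1] 0.8 [ 0.60658982 -0.15583076  0.055     ]
mouth [313.3 162.8] 0.8 [ 0.60201046 -0.17177414  0.061     ]
```

View pics/e.png

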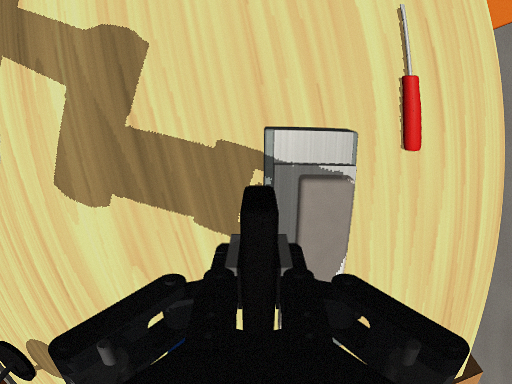

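The view shows the press sill at (314,147), the mouth edge near row 163, and the base's front corners at (265,128) and (357,130). I'm zooming in on it.

Run:
```python
from h import *
p=np.load('e.npy',allow_pickle=True).item()
c=cv2.resize(p['pixels'][115:225,250:370],None,fx=5,fy=5,interpolation=cv2.INTER_CUBIC)
cv2.imwrite('pics/f.png',c[:,:,::-1])
```

```text
(no output)
```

View pics/f.png

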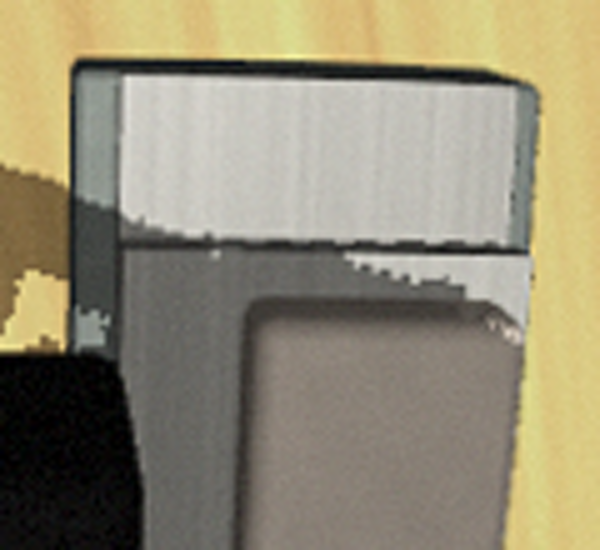

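Run:
```python
from h import *
from scipy.optimize import least_squares
p=np.load('e.npy',allow_pickle=True).item()
C=lambda u,v:((u+.5)/5-.5+250,(v+.5)/5-.5+115)
obs=[((-.09,-.045,.055),C(122,74)),((-.09,.045,.055),C(518,86)),((-.09,-.055,.043),C(75,66)),((-.09,.055,.043),C(538,88)),((-.055,-.045,.073),C(121,246)),((-.055,.045,.073),C(530,252))]
def W(q,X): c,s=np.cos(q[2]),np.sin(q[2]); return [q[0]+c*X[0]-s*X[1],q[1]+s*X[0]+c*X[1],X[2]]
f=lambda q:np.concatenate([proj(p,W(q,X),True)-np.array(o) for X,o in obs])
r=least_squares(f,[.59,-.225,-1.77]); q=r.x
print(np.round(r.x,4),np.degrees(q[2]),'rms px',np.round(r.fun.reshape(-1,2),1))
print('sill',W(q,(-.0725,0,.055)),'mouth',W(q,(-.055,0,.06)))
np.save('press.npy',q)
# handle in hand: dark rows (top z = tcp-.080+.038... )
s=p['pixels'].astype(int).max(2)<40
for rr in (190,200,210,220):
    xs=np.nonzero(s[rr,225:300])[0]+225; print(rr,xs.min(),xs.max())
```

```text
[ 0.5913 -0.2253 -1.7803] -102.00515395559579 rms px [[-0.7 -0.4]
 [ 0.2  0.2]
 [-0.7  0.1]
 [ 1.1 -0.7]
 [-0.3  0.1]
 [ 0.6  0.8]]
sill [np.float64(0.6063905735343496), np.float64(-0.15441333941670957), 0.055] mouth [np.float64(0.6027505791733494), np.float64(-0.17153059506859158), 0.06]
190 244 273
200 242 275
210 241 277
220 240 277
```

```bash
python3 -c "
from h import *
go([.6385,-.0033,.160],78.0)"
```

```text
t 5.78 tcp [ 0.5397 -0.1712  0.3072] yaw 78.85 shift [0.1838 0.0645 0.1472] turn 0.85 F [-0.05 -1.05 -2.34] tilt [ 0.e+00  2.e-04 -1.e+00]
```

Call:
{"method": "play_rows", "body": {"motion": [[[0.02,0.006,0.0,0.2],[0.05,0.016,0.0,0.3],[0.085,0.028,0.01,0.4],[0.12,0.04,0.035,0.5],[0.15,0.052,0.07,0.6],[0.17,0.06,0.105,0.7],[0.182,0.064,0.135,0.7],[0.184,0.065,0.147,0.7]]]}}

```text
time_s: 6.45
eef_pos: [0.6383, -0.0006, 0.1548]
tcp_rot: [-3.134, -0.0, 1.367]
ft_force: [-0.9, 0.0, -2.4]
grip_width: 0.174
gripper_force: 59.4
```

Call:
{"method": "play_rows", "body": {"motion": [[[0,0,0,0],[0,0,0,0],[0,0,0,0]]]}}

```text
time_s: 6.7
eef_pos: [0.6398, -0.0053, 0.1624]
tcp_rot: [3.138, 0.0, 1.362]
ft_force: [0.2, -0.4, -0.5]
grip_width: 0.175
gripper_force: 59.4
```

Run:
```python
from h import *
q=np.load('press.npy')
go([.6385,-.0033,.160],78.0)
P=manip.read_camera('scene'); T=manip.read_camera('top'); go([.6385,-.0033,.160],78.0)
for n,p in (('scene',P),('top',T)):
    for t in ('tip','handle','sill','mouth'): print(n,t,[(np.round(d['point'],1),round(d['conf'],2)) for d in manip.place_of(p,t)][:4])
    np.save(n+'.npy',p,allow_pickle=True)
def W(X): c,s=np.cos(q[2]),np.sin(q[2]); return [q[0]+c*X[0]-s*X[1],q[1]+s*X[0]+c*X[1],X[2]]
for n,p in (('scene',P),('top',T)):
    print(n,'expect tip',proj(p,W((-.062,0,.081))),'sill',proj(p,W((-.0725,0,.055))),'mouth',proj(p,W((-.055,0,.06))))
a=cv2.resize(P['pixels'][120:240,120:280],None,fx=4.8,fy=4.8,interpolation=cv2.INTER_CUBIC)
cv2.imwrite('pics/g.png',a[:,:,::-1])
```

```text
t 6.7 tcp [ 0.6398 -0.0053  0.1624] yaw 78.03 shift [ 0.0017 -0.0017  0.0024] turn 0.03 F [ 0.22 -0.44 -0.51] tilt [ 3.6e-03 -9.0e-04 -1.0e+00]
t 6.8 tcp [ 0.6398 -0.0055  0.1623] yaw 78.0 shift [ 0.0019 -0.0017  0.0023] turn 0.0 F [ 0.17  0.29 -2.16] tilt [ 3.8e-03 -8.0e-04 -1.0e+00]
scene tip [(array([503.5, 221.3]), 0.96), (array([365.7, 161.5]), 0.86), (array([191.6, 176.7]), 0.79)]
scene handle [(array([339.1, 183.7]), 0.9), (array([432.7, 221.5]), 0.7), (array([242. , 203.6]), 0.64)]
scene sill [(array([197. , 196.4]), 0.58), (array([189.2, 178.3]), 0.47)]
scene mouth [(array([189.7, 192.3]), 0.87)]
top tip [(array([ 57.5, 243.3]), 0.73), (array([315.3, 180.4]), 0.69)]
top handle [(array([121.5, 213.9]), 0.85)]
top sill [(array([305.8, 184.8]), 0.94)]
top mouth [(array([312.7, 187.3]), 0.81)]
scene expect tip [192.35960131 189.08494872] sill [196.38057025 197.62413874] mouth [191.17828481 194.43800799]
top expect tip [310.48608865 183.81037221] sill [306.45266078 184.67935833] mouth [311.83446691 185.58951652]
```

View pics/g.png

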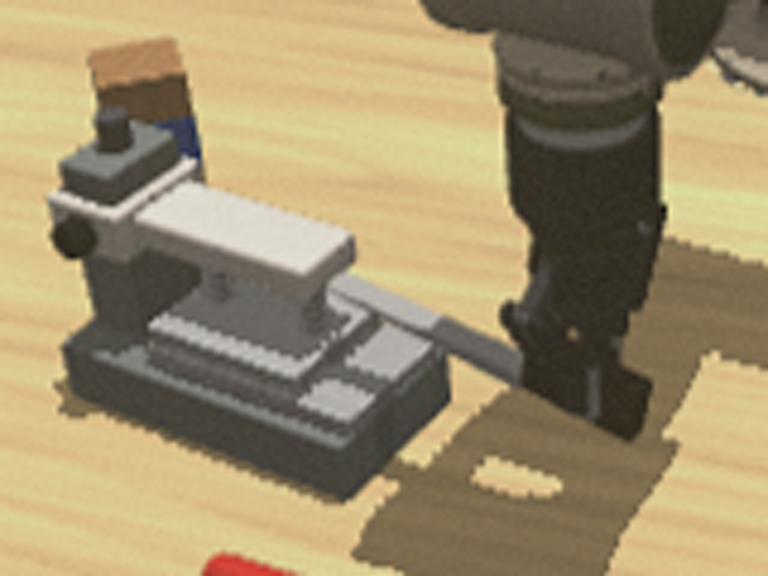

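```bash
cat >> h.py <<'E'
def gauge_pts(tcp,yaw,pitch=0,dyaw=0,h=.0795):
    "world points of gauge model held at tcp; yaw of gauge x (deg); pitch tip-up deg about grasp axis"
    G={'tipL':(.165,.009,0),'tipR':(.165,-.009,0),'tipLt':(.165,.009,.002),'tipRt':(.165,-.009,.002),'bendLt':(.055,.009,.0097),'bendRt':(.055,-.009,.0097),'rootL':(.036,.009,0),'rootLt':(.036,.009,.0097),'hbL':(-.036,.008,0),'htL':(-.036,.008,.038)}
    M=R.from_euler('ZY',[yaw+dyaw,-pitch],degrees=True); piv=np.array([0,0,h-.054])
    return {k:M.apply(np.array(v)-piv)+np.array(tcp)-[0,0,.054] for k,v in G.items()}
E
python3 - <<'E'
from h import *
P=np.load('scene.npy',allow_pickle=True).item();T=np.load('top.npy',allow_pickle=True).item()
for pt in (0,4,8,12):
    g=gauge_pts((.639,-.004,.161),-102,pt)
    print(pt,{k:tuple(np.round((proj(P,g[k])-120)*4.8).astype(int)) for k in g})
    print('  top',{k:tuple(np.round(proj(T,g[k]),1)) for k in ('tipL','tipR','bendLt')})
t=cv2.resize(T['pixels'][140:240,210:340],None,fx=5,fy=5,interpolation=cv2.INTER_CUBIC)
cv2.imwrite('pics/h.png',t[:,:,::-1])
E
```

```text
0 {'tipL': (np.int64(336), np.int64(339)), 'tipR': (np.int64(355), np.int64(323)), 'tipLt': (np.int64(336), np.int64(336)), 'tipRt': (np.int64(355), np.int64(320)), 'bendLt': (np.int64(496), np.int64(381)), 'bendRt': (np.int64(513), np.int64(363)), 'rootL': (np.int64(526), np.int64(405)), 'rootLt': (np.int64(525), np.int64(391)), 'hbL': (np.int64(642), np.int64(444)), 'htL': (np.int64(641), np.int64(387))}
  top {'tipL': (np.float64(311.3), np.float64(181.0)), 'tipR': (np.float64(310.1), np.float64(186.3)), 'bendLt': (np.float64(278.3), np.float64(172.6))}
4 {'tipL': (np.int64(332), np.int64(322)), 'tipR': (np.int64(351), np.int64(306)), 'tipLt': (np.int64(332), np.int64(319)), 'tipRt': (np.int64(351), np.int64(304)), 'bendLt': (np.int64(494), np.int64(375)), 'bendRt': (np.int64(512), np.int64(357)), 'rootL': (np.int64(523), np.int64(400)), 'rootLt': (np.int64(523), np.int64(387)), 'hbL': (np.int64(639), np.int64(446)), 'htL': (np.int64(643), np.int64(391))}
  top {'tipL': (np.float64(312.2), np.float64(180.3)), 'tipR': (np.float64(311.0), np.float64(185.7)), 'bendLt': (np.float64(27
[... 452 characters left out ...]
np.float64(312.8), np.float64(179.6)), 'tipR': (np.float64(311.6), np.float64(185.0)), 'bendLt': (np.float64(279.0), np.float64(172.2))}
12 {'tipL': (np.int64(327), np.int64(288)), 'tipR': (np.int64(346), np.int64(273)), 'tipLt': (np.int64(327), np.int64(286)), 'tipRt': (np.int64(346), np.int64(270)), 'bendLt': (np.int64(491), np.int64(362)), 'bendRt': (np.int64(509), np.int64(345)), 'rootL': (np.int64(518), np.int64(391)), 'rootLt': (np.int64(521), np.int64(378)), 'hbL': (np.int64(632), np.int64(450)), 'htL': (np.int64(645), np.int64(400))}
  top {'tipL': (np.float64(313.1), np.float64(178.8)), 'tipR': (np.float64(311.9), np.float64(184.2)), 'bendLt': (np.float64(279.1), np.float64(171.9))}
```

View pics/h.png

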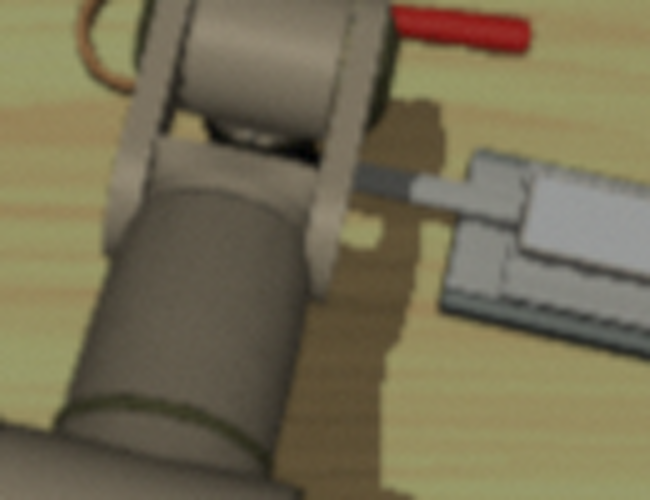

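Run:
```python
from h import *
p=np.load('e.npy',allow_pickle=True).item()
for pt in (-12,-6,0,6,12):
    g=gauge_pts((.5395,-.1725,.3075),-101.3,pt); print(pt,proj(p,g['htL'],True),proj(p,g['hbL'],True))
p=manip.read_camera('wrist'); np.save('w.npy',p,allow_pickle=True)
s=manip.sense(); print(s['eef_pos'],s['ft_force'],s['ft_torque'])
for pt in (-12,-6,0,6,12):
    g=gauge_pts((.639,-.004,.161),-102,pt); print(pt,proj(p,g['htL'],True),proj(p,g['hbL'],True))
for n in 'ew':
    g=np.load(n+'.npy',allow_pickle=True).item()['pixels'].astype(int).max(2)
    c=g[150:260,250:266].mean(1); print(n,[(150+i,int(c[i])) for i in range(0,110,4)])
```

```text
-12 [276.90106881 220.71212501] [272.64325667 176.64577453]
-6 [276.46477508 212.7494662 ] [272.21330612 178.61410957]
0 [275.99782766 205.89063682] [271.81931073 181.36867862]
6 [275.51358719 200.18254197] [271.46077744 184.82251761]
12 [275.02373852 195.63243443] [271.13683482 188.89580157]
[ 0.63935556 -0.00469712  0.15996009] [ 0.40395499 -0.09091214 -1.74639317] [ 0.04737228 -0.04709123 -0.00982181]
-12 [275.82664482 221.90341372] [271.7943604  177.42820258]
-6 [275.41961351 213.88662342] [271.37545222 179.37602248]
0 [274.98097969 206.97514594] [270.98989628 182.11398851]
6 [274.52355628 201.21724843] [270.63738333 185.55467642]
12 [274.05861561 196.62110621] [270.31722546 189.61785134]
e [(150, 147), (154, 115), (158, 113), (162, 112), (166, 112), (170, 145), (174, 177), (178, 185), (182, 188), (186, 13), (190, 6), (194, 7), (198, 5), (202, 7), (206, 6), (210, 9), (214, 13), (218, 15), (222, 14), (226, 12), (230, 15), (234, 14), (238, 13), (242, 13), (246, 12), (250, 14), (254, 13), (258, 14)]
w [(150, 217), (154, 217), (158, 218), (162, 218), (166, 217), (170, 217), (174, 218), (178, 198), (182, 125), (186, 127), (190, 127), (194, 7), (198, 5), (202, 9), (206, 17), (210, 14), (214, 14), (218, 14), (222, 13), (226, 12), (230, 16), (234, 13), (238, 13), (242, 14), (246, 13), (250, 15), (254, 14), (258, 16)]
```

The gauge has tipped nose-up in the grip, by roughly 12° in both views. I'll set it back on the clear bench, regrasp it flat with a stronger grip, and carry it more gently.

```bash
python3 -c "
from h import *
go([.605,.09,.10],78.0)"
```

```text
t 7.25 tcp [ 0.6394 -0.0047  0.16  ] yaw 78.06 shift [ 0.0855 -0.0532  0.06  ] turn 0.06 F [ 0.4  -0.09 -1.75] tilt [-0. -0. -1.]
```

Call:
{"method": "play_rows", "body": {"motion": [[[0.01,-0.006,0,0],[0.028,-0.018,0.005,0],[0.048,-0.03,0.015,0],[0.066,-0.042,0.03,0],[0.078,-0.049,0.043,0],[0.084,-0.052,0.053,0],[0.0855,-0.053,0.059,0],[0.0855,-0.053,0.06,0]]]}}

```text
time_s: 7.92
eef_pos: [0.6049, 0.0903, 0.0989]
tcp_rot: [-3.14, 0.0, 1.363]
ft_force: [0.4, -0.1, -2.7]
grip_width: 0.178
gripper_force: 59.4
```

Call:
{"method": "play_rows", "body": {"motion": [[[0,0,0.004,0],[0,0,0.009,0],[0,0,0.013,0],[0,0,0.015,0],[0,0,0.015,0],[0,0,0.015,0]]], "grip_force": 20}}

```text
time_s: 8.42
eef_pos: [0.6055, 0.0893, 0.0857]
tcp_rot: [3.14, 0.0, 1.362]
ft_force: [-1.8, -1.4, 5.4]
grip_width: 0.172
gripper_force: 60.4
```

Call:
{"method": "play_rows", "body": {"motion": [[[0,0,0,0],[0,0,0,0],[0,0,0.002,0],[0,0,0.004,0],[0,0,0.0055,0],[0,0,0.0055,0]]], "gripper": 0.04}}

```text
time_s: 8.92
eef_pos: [0.605, 0.09, 0.0789]
tcp_rot: [-3.141, 0.0, 1.362]
ft_force: [0.1, 0.1, 1.3]
grip_width: 0.468
gripper_force: 0.0
```

Call:
{"method": "play_rows", "body": {"motion": [[[0,0,0,0],[0,0,0,0],[0,0,0,0],[0,0,0,0],[0,0,0,0],[0,0,0,0]]], "gripper": 0.0, "grip_force": 120}}

```text
time_s: 9.42
eef_pos: [0.6053, 0.09, 0.0797]
tcp_rot: [3.141, -0.0, 1.362]
ft_force: [-0.0, 0.0, 2.8]
grip_width: 0.165
gripper_force: 117.2
```

```bash
cat >> h.py <<'E'
def tail(p,tcp,yaw,h=.0795):
    "pitch/forward check: tail edge row of held handle in wrist picture vs model"
    g=p['pixels'].astype(int).max(2)[:,250:267].mean(1); r=[i for i in range(150,230) if g[i]<35][0]
    print('tail row',r,{pt:np.round([proj(p,gauge_pts(tcp,yaw,pt,h=h)[k],True)[1] for k in('hbL','htL')],1) for pt in(-8,-4,0,4,8,12)})
E
python3 - <<'E'
from h import *
go([.605,.09,.079],78.0); s=manip.sense(); print(s['ft_force'],s['ft_torque'],s['grip_width'])
p=manip.read_camera('wrist'); tail(p,s['eef_pos'],-102)
g=p['pixels'].astype(int).max(2)
for r in (150,160,170,180,190,200,210): xs=np.nonzero(g[r,225:300]<45)[0]; print(r,(xs.min()+225,xs.max()+225) if len(xs) else None)
E
```

```text
t 9.42 tcp [0.6053 0.09   0.0797] yaw 78.06 shift [-0.0001 -0.0003  0.0007] turn 0.06 F [-0.04  0.01  2.85] tilt [ 5.e-04 -0.e+00 -1.e+00]
[-0.0397252   0.00857533  2.84777896] [0.02804392 0.07308832 0.04811162] 0.16536526081713743
tail row 199 {-8: array([179.4, 217.1]), -4: array([181. , 212.1]), 0: array([182.8, 207.7]), 4: array([185. , 203.7]), 8: array([187.5, 200.3]), 12: array([190.3, 197.4])}
150 None
160 None
170 None
180 None
190 None
200 (np.int64(247), np.int64(271))
210 (np.int64(243), np.int64(274))
```

Run:
```python
from h import *
p=manip.read_camera('wrist'); P=manip.read_camera('scene')
print([(np.round(d['point'],1),round(d['conf'],2)) for d in manip.place_of(P,'tip')])
for pt in (0,8,12):
  g=gauge_pts((.605,.09,.0795),-102,pt); print({k:tuple(((proj(P,g[k])-(150,150))*4).round().astype(int).tolist()) for k in ('tipL','tipR','bendLt','bendRt','hbL','htL')})
a=cv2.resize(p['pixels'][150:270,180:340],(533,400),interpolation=cv2.INTER_CUBIC)
b=cv2.resize(P['pixels'][150:250,150:285],(540,400),interpolation=cv2.INTER_CUBIC)
o=np.zeros((400,800,3),np.uint8); 
cv2.imwrite('pics/i.png',np.vstack([cv2.resize(a[:,60:473],(309,300)) if 0 else np.pad(a,((0,0),(0,7),(0,0)))[:200*2:2,::1][:200],b])[:600,:,::-1])
```

```text
[(array([505.2, 223.6]), 0.96), (array([228.6, 209.2]), 0.78), (array([364.9, 159.8]), 0.78)]
{'tipL': (311, 249), 'tipR': (324, 235), 'bendLt': (445, 286), 'bendRt': (457, 271), 'hbL': (565, 338), 'htL': (568, 295)}
{'tipL': (307, 223), 'tipR': (321, 209), 'bendLt': (443, 276), 'bendRt': (455, 262), 'hbL': (560, 342), 'htL': (570, 302)}
{'tipL': (307, 210), 'tipR': (320, 196), 'bendLt': (442, 272), 'bendRt': (455, 257), 'hbL': (557, 343), 'htL': (570, 305)}
```

View pics/i.png

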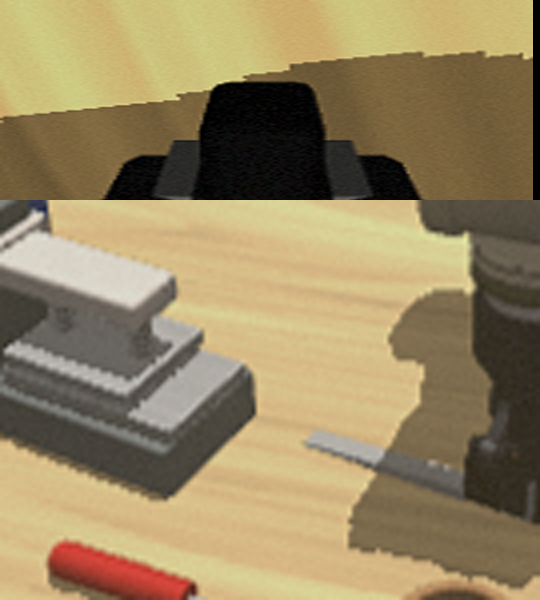

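The gauge is flat again, with its tip at about (314,237) in the crop. It had tipped because its blade brushed the head arm on the earlier descent. Now I lift and approach the sill from the front.

Call:
{"method": "play_rows", "body": {"motion": [[[0,0,-0.006,0],[0,0,-0.02,0],[0,0,-0.038,0],[0,0,-0.056,0],[0,0,-0.07,0],[0,0,-0.078,0],[0,0,-0.08,0],[0,0,-0.08,0]]]}}

```text
time_s: 10.28
eef_pos: [0.6051, 0.09, 0.1594]
tcp_rot: [-3.142, -0.0, 1.362]
ft_force: [1.1, 0.7, -1.5]
grip_width: 0.165
gripper_force: 117.0
```

Run:
```python
from h import *
go([.6397,.0026,.160],78.0)
```

```text
t 10.28 tcp [0.6051 0.09   0.1594] yaw 78.06 shift [-0.0783  0.0519 -0.0007] turn 0.06 F [ 1.14  0.7  -1.49] tilt [-0.  0. -1.]
```

Call:
{"method": "play_rows", "body": {"motion": [[[-0.006,0.004,0,0],[-0.018,0.013,0,0],[-0.034,0.026,0,0],[-0.048,0.038,0,0],[-0.058,0.046,0,0],[-0.065,0.05,0,0],[-0.068,0.052,0,0],[-0.068,0.052,0,0]]]}}

```text
time_s: 10.95
eef_pos: [0.6421, 0.0119, 0.1591]
tcp_rot: [-3.141, -0.0, 1.361]
ft_force: [-0.7, 1.3, -1.6]
grip_width: 0.162
gripper_force: 117.1
```

```bash
cat > view.py <<'E'
import sys
from h import *
q=np.load('press.npy'); u=np.array([np.cos(q[2]),np.sin(q[2])]); n=np.array([-u[1],u[0]])
s=manip.sense(); d=s['eef_pos'][:2]-q[:2]
print('t',round(s['time_s'],2),'tcp in press x,y',np.round([d@u,d@n],4),'z',round(s['eef_pos'][2],4),'F along u,n,z',np.round([s['ft_force'][:2]@u,s['ft_force'][:2]@n,s['ft_force'][2]],2),'tq',np.round(s['ft_torque'],2))
go([.6397,.0026,.160],78.0)
def look(tag):
    for n_ in ('scene','top'):
        p=manip.read_camera(n_); np.save(n_+tag+'.npy',p,allow_pickle=True)
        print(n_,[(t,[(np.round(d['point'],1).tolist(),round(d['conf'],2)) for d in manip.place_of(p,t)]) for t in ('tip','mouth')])
        g=gauge_pts(s['eef_pos'],-102); print('  model tip',proj(p,(g['tipL']+g['tipR'])/2).round(1),'1cm fwd/left/up',[(proj(p,(g['tipL']+g['tipR'])/2+v)-proj(p,(g['tipL']+g['tipR'])/2)).round(1).tolist() for v in (np.r_[u*.01,0],np.r_[n*.01,0],[0,0,.01])])
if len(sys.argv)>1: look(sys.argv[1])
E
python3 view.py 1
python3 - <<'E'
from h import *
P=np.load('scene1.npy',allow_pickle=True).item();T=np.load('top1.npy',allow_pickle=True).item()
a=cv2.resize(P['pixels'][150:225,165:265],(800,600),interpolation=cv2.INTER_CUBIC)
b=cv2.resize(T['pixels'][160:210,265:365],(800,400),interpolation=cv2.INTER_CUBIC)
o=np.hstack([cv2.resize(a,(400,300)),cv2.resize(b,(400,200)) if 0 else np.pad(cv2.resize(b,(400,200)),((0,100),(0,0),(0,0)))])
cv2.imwrite('pics/j.png',cv2.resize(o,(800,300))[:,:,::-1])
E
```

```text
t 10.95 tcp in press x,y [-0.2426  0.0003] z 0.1591 F along u,n,z [-1.12 -0.98 -1.64] tq [ 0.06 -0.   -0.04]
t 10.95 tcp [0.6421 0.0119 0.1591] yaw 78.0 shift [-0.0096 -0.0004 -0.0009] turn 0.0 F [-0.73  1.3  -1.64] tilt [-5.e-04  1.e-04 -1.e+00]
scene [('tip', [([503.8, 220.3], 0.62), ([365.8, 160.6], 0.61), ([195.7, 191.6], 0.6)]), ('mouth', [([193.6, 192.0], 0.63)])]
  model tip [196.9 191.1] 1cm fwd/left/up [[-2.9, -1.0], [-2.2, 1.9], [-0.4, -2.9]]
top [('tip', [([55.5, 242.0], 0.59), ([310.2, 182.2], 0.46)]), ('mouth', [([312.9, 187.2], 0.68)])]
  model tip [305.8 182.7] 1cm fwd/left/up [[3.0, 0.7], [0.7, -2.9], [0.3, -0.6]]
```

View pics/j.png

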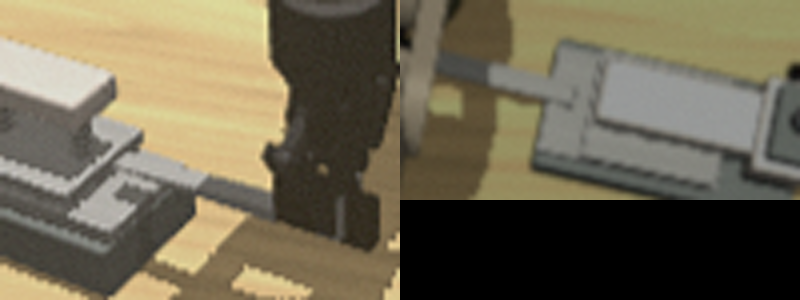

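The blade is level, points at the mouth and is centred on the sill. I'm lowering it onto the sill.

Call:
{"method": "play_rows", "body": {"motion": [[[0,0,0.004,0],[0,0,0.01,0],[0,0,0.016,0],[0,0,0.02,0],[0,0,0.022,0],[0,0,0.022,0],[0,0,0.022,0]]]}}

```text
time_s: 11.83
eef_pos: [0.6421, 0.0127, 0.1373]
tcp_rot: [-3.141, 0.0, 1.362]
ft_force: [0.3, -0.3, -2.5]
grip_width: 0.165
gripper_force: 117.1
```

```bash
python3 view.py
```

```text
t 11.83 tcp in press x,y [-2.434e-01  1.000e-04] z 0.1373 F along u,n,z [ 0.28  0.35 -2.48] tq [ 0.02 -0.03 -0.06]
t 11.83 tcp [0.6421 0.0127 0.1373] yaw 78.06 shift [-0.0104 -0.0002 -0.0227] turn 0.06 F [ 0.28 -0.34 -2.48] tilt [-1.e-04  0.e+00 -1.e+00]
```

Call:
{"method": "play_rows", "body": {"motion": [[[0,0,0.0005,0],[0,0,0.001,0],[0,0,0.0015,0],[0,0,0.0015,0],[0,0,0.0015,0]]]}}

```text
time_s: 12.25
eef_pos: [0.642, 0.0127, 0.136]
tcp_rot: [3.141, -0.0, 1.362]
ft_force: [-0.5, -0.1, -1.7]
grip_width: 0.168
gripper_force: 117.1
```

Call:
{"method": "play_rows", "body": {"motion": [[[0,0,0.0005,0],[0,0,0.001,0],[0,0,0.001,0],[0,0,0.001,0]]]}}

```text
time_s: 12.58
eef_pos: [0.642, 0.0127, 0.1349]
tcp_rot: [-3.142, 0.0, 1.362]
ft_force: [0.3, 0.2, -1.3]
grip_width: 0.166
gripper_force: 117.1
```

Call:
{"method": "play_rows", "body": {"motion": [[[0,0,0.0003,0],[0,0,0.0006,0],[0,0,0.0006,0],[0,0,0.0006,0]]]}}

```text
time_s: 12.92
eef_pos: [0.642, 0.0127, 0.1344]
tcp_rot: [3.141, 0.0, 1.362]
ft_force: [0.4, 1.0, -0.3]
grip_width: 0.171
gripper_force: 117.0
```

Call:
{"method": "play_rows", "body": {"motion": [[[0,0,0.0003,0],[0,0,0.0006,0],[0,0,0.0006,0],[0,0,0.0006,0]]]}}

```text
time_s: 13.25
eef_pos: [0.6421, 0.0128, 0.1339]
tcp_rot: [3.141, -0.0, 1.363]
ft_force: [0.1, 1.7, 1.8]
grip_width: 0.17
gripper_force: 117.1
```

Call:
{"method": "play_rows", "body": {"motion": [[[0,0,0.0003,0],[0,0,0.0006,0],[0,0,0.0006,0],[0,0,0.0006,0]]]}}

```text
time_s: 13.58
eef_pos: [0.6421, 0.0128, 0.1334]
tcp_rot: [3.141, -0.0, 1.363]
ft_force: [-0.3, 2.8, 2.7]
grip_width: 0.169
gripper_force: 117.3
```

Call:
{"method": "play_rows", "body": {"motion": [[[0,0,-0.0006,0],[-0.003,0,-0.0006,0],[-0.009,0,-0.0006,0],[-0.016,0,-0.0006,0],[-0.023,0,-0.0006,0],[-0.029,0,-0.0006,0],[-0.032,0,-0.0006,0],[-0.032,0,-0.0006,0]]]}}

```text
time_s: 14.25
eef_pos: [0.6352, -0.02, 0.1338]
tcp_rot: [3.142, 0.001, 1.361]
ft_force: [0.2, -1.8, 2.2]
grip_width: 0.166
gripper_force: 117.3
```

```bash
python3 view.py
```

```text
t 14.25 tcp in press x,y [-0.21    0.0003] z 0.1338 F along u,n,z [1.71 0.57 2.22] tq [-0.78  0.14  0.02]
t 14.25 tcp [ 0.6352 -0.02    0.1338] yaw 78.0 shift [ 0.023  -0.0003 -0.0263] turn -0.0 F [ 0.21 -1.79  2.22] tilt [-2.e-04 -1.e-03 -1.e+00]
```

Call:
{"method": "play_rows", "body": {"motion": [[[-0.002,0,0,0],[-0.004,0,0,0],[-0.006,0,0,0],[-0.008,0,0,0]]]}}

```text
time_s: 14.58
eef_pos: [0.6338, -0.0263, 0.1339]
tcp_rot: [3.141, -0.0, 1.363]
ft_force: [1.2, 4.1, 4.3]
grip_width: 0.168
gripper_force: 117.5
```

Call:
{"method": "play_rows", "body": {"motion": [[[-0.002,0,0,0],[-0.004,0,0,0],[-0.006,0,0,0],[-0.008,0,0,0]]]}}

```text
time_s: 14.92
eef_pos: [0.6321, -0.0344, 0.1338]
tcp_rot: [3.141, -0.0, 1.362]
ft_force: [0.4, 4.4, 4.7]
grip_width: 0.166
gripper_force: 117.6
```

```bash
python3 view.py
```

```text
t 14.92 tcp in press x,y [-0.1953  0.0002] z 0.1338 F along u,n,z [-4.42 -0.58  4.74] tq [ 0.1  -0.    0.04]
t 14.92 tcp [ 0.6321 -0.0344  0.1338] yaw 78.06 shift [ 0.0377 -0.0002 -0.0262] turn 0.06 F [0.35 4.44 4.74] tilt [ 3.e-04  1.e-04 -1.e+00]
```

Call:
{"method": "play_rows", "body": {"motion": [[[-0.001,0,-0.0004,0],[-0.003,0,-0.0005,0],[-0.005,0,-0.0005,0],[-0.006,0,-0.0005,0],[-0.006,0,-0.0005,0]]]}}

```text
time_s: 15.33
eef_pos: [0.6307, -0.0405, 0.1341]
tcp_rot: [-3.141, 0.0, 1.362]
ft_force: [-0.1, 1.3, 3.9]
grip_width: 0.168
gripper_force: 117.5
```

```bash
python3 view.py
```

```text
t 15.33 tcp in press x,y [-1.89e-01  1.00e-04] z 0.1341 F along u,n,z [-1.3  -0.33  3.94] tq [-0.19  0.01 -0.01]
t 15.33 tcp [ 0.6307 -0.0405  0.1341] yaw 78.04 shift [ 0.044  -0.0002 -0.0259] turn 0.04 F [-0.05  1.34  3.94] tilt [-3.e-04 -3.e-04 -1.e+00]
```

Call:
{"method": "play_rows", "body": {"motion": [[[-0.001,0,0,0],[-0.003,0,0,0],[-0.005,0,0,0],[-0.006,0,0,0]]]}}

```text
time_s: 15.67
eef_pos: [0.6296, -0.0463, 0.1342]
tcp_rot: [3.142, 0.0, 1.362]
ft_force: [0.9, 3.0, 3.5]
grip_width: 0.167
gripper_force: 117.5
```

```bash
python3 view.py
```

```text
t 15.67 tcp in press x,y [-0.1831  0.0002] z 0.1342 F along u,n,z [-3.17  0.25  3.52] tq [ 0.18 -0.09 -0.06]
t 15.67 tcp [ 0.6296 -0.0463  0.1342] yaw 78.05 shift [ 0.0499 -0.0002 -0.0258] turn 0.05 F [0.91 3.05 3.52] tilt [ 0. -0. -1.]
```

Call:
{"method": "play_rows", "body": {"motion": [[[-0.001,0,-0.0004,0],[-0.003,0,-0.0005,0],[-0.005,0,-0.0005,0],[-0.006,0,-0.0005,0],[-0.006,0,-0.0005,0]]]}}

```text
time_s: 16.08
eef_pos: [0.6282, -0.0523, 0.1345]
tcp_rot: [-3.141, 0.0, 1.362]
ft_force: [-0.3, -0.7, 1.1]
grip_width: 0.171
gripper_force: 117.3
```

```bash
python3 view.py
```

```text
t 16.08 tcp in press x,y [-1.769e-01  1.000e-04] z 0.1345 F along u,n,z [ 0.72 -0.16  1.12] tq [-0.18  0.04 -0.04]
t 16.08 tcp [ 0.6282 -0.0523  0.1345] yaw 78.04 shift [ 0.0561 -0.0001 -0.0255] turn 0.04 F [-0.3  -0.67  1.12] tilt [-6.e-04 -3.e-04 -1.e+00]
```

Call:
{"method": "play_rows", "body": {"motion": [[[-0.001,0,0,0],[-0.003,0,0,0],[-0.005,0,0,0],[-0.006,0,0,0]]]}}

```text
time_s: 16.42
eef_pos: [0.627, -0.058, 0.1346]
tcp_rot: [-3.141, 0.0, 1.362]
ft_force: [0.5, 0.9, -0.7]
grip_width: 0.168
gripper_force: 117.2
```

```bash
python3 view.py
```

```text
t 16.42 tcp in press x,y [-1.711e-01  1.000e-04] z 0.1346 F along u,n,z [-1.02  0.3  -0.72] tq [ 0.07 -0.03  0.  ]
t 16.42 tcp [ 0.627  -0.058   0.1346] yaw 78.05 shift [ 0.062  -0.0002 -0.0254] turn 0.05 F [ 0.5   0.94 -0.72] tilt [-2.e-04 -0.e+00 -1.e+00]
```

Call:
{"method": "play_rows", "body": {"motion": [[[-0.001,0,0,0],[-0.002,0,0,0],[-0.003,0,0,0],[-0.004,0,0,0]]]}}

```text
time_s: 16.75
eef_pos: [0.6262, -0.0617, 0.1347]
tcp_rot: [-3.141, 0.0, 1.362]
ft_force: [0.4, 1.7, -0.1]
grip_width: 0.165
gripper_force: 117.2
```

Call:
{"method": "play_rows", "body": {"motion": [[[-0.001,0,0,0],[-0.002,0,0,0],[-0.003,0,0,0],[-0.004,0,0,0]]]}}

```text
time_s: 17.08
eef_pos: [0.6255, -0.0649, 0.1347]
tcp_rot: [-3.141, -0.001, 1.363]
ft_force: [2.2, 7.2, -1.0]
grip_width: 0.167
gripper_force: 117.2
```

Call:
{"method": "play_rows", "body": {"motion": [[[-0.001,0,0,0],[-0.002,0,0,0],[-0.003,0,0,0],[-0.004,0,0,0]]]}}

```text
time_s: 17.42
eef_pos: [0.6247, -0.0682, 0.1347]
tcp_rot: [-3.142, -0.002, 1.363]
ft_force: [1.8, 9.1, -0.7]
grip_width: 0.171
gripper_force: 117.1
```

```bash
python3 view.py 2 | head -3
```

```text
t 17.42 tcp in press x,y [-0.1607  0.    ] z 0.1347 F along u,n,z [-9.28 -0.16 -0.66] tq [ 1.27 -0.28 -0.03]
t 17.42 tcp [ 0.6247 -0.0682  0.1347] yaw 78.1 shift [ 0.0724  0.     -0.0251] turn 0.1 F [ 1.77  9.11 -0.66] tilt [ 4.0e-04  2.3e-03 -1.0e+00]
scene [('tip', [([365.7, 159.5], 0.7), ([505.0, 221.3], 0.57)]), ('mouth', [([191.9, 194.3], 0.74), ([383.3, 267.1], 0.3)])]
```

Call:
{"method": "play_rows", "body": {"motion": [[[-0.001,0,0,0],[-0.002,0,0,0],[-0.003,0,0,0],[-0.004,0,0,0]]]}}

```text
time_s: 18.05
eef_pos: [0.6239, -0.0719, 0.1347]
tcp_rot: [-3.141, -0.003, 1.363]
ft_force: [2.4, 10.4, 0.2]
grip_width: 0.17
gripper_force: 117.1
```

Call:
{"method": "play_rows", "body": {"motion": [[[-0.001,0,0,0],[-0.002,0,0,0],[-0.003,0,0,0],[-0.004,0,0,0]]]}}

```text
time_s: 18.38
eef_pos: [0.6231, -0.0757, 0.1347]
tcp_rot: [-3.141, -0.003, 1.363]
ft_force: [1.9, 10.4, 0.3]
grip_width: 0.169
gripper_force: 117.1
```

```bash
python3 view.py 3 | head -3
python3 - <<'E'
from h import *
q=np.load('press.npy');c,s=np.cos(q[2]),np.sin(q[2])
L=[np.load(f'scene{i}.npy',allow_pickle=True).item() for i in (1,2,3)]
W=lambda X:[q[0]+c*X[0]-s*X[1],q[1]+s*X[0]+c*X[1],X[2]]
P=L[0]
# upper platen outer side band (press y=+.045), and lower platen side as reference
for nm,zs,x0,x1 in (('upper',(.055,.082),-.045,.05),('lower',(.035,.058),-.045,.05)):
    pts=np.array([proj(P,W((x,.045,z))) for x in (x0,x1) for z in zs]); print(nm,pts.round(1).tolist())
# vertical profile subpixel edge shift along columns
g=[cv2.GaussianBlur(p['pixels'].astype(np.float32).mean(2),(0,0),.6) for p in L]
print('1mm up px',proj(P,W((0,.045,.074)))-proj(P,W((0,.045,.073))))
for nm,z in (('upper',.0675),('lower',.049)):
    A=[]
    for j in (1,2):
        num=den=0
        for x in np.linspace(-.045,.045,60):
            cc,rr=proj(P,W((x,.045,z)))
            r=np.arange(-5,5.01,.25)+rr
            m=lambda G:cv2.remap(G,np.full((len(r),1),cc,np.float32),r.astype(np.float32)[:,None],cv2.INTER_LINEAR)[:,0]
            a,b=m(g[0]),m(g[j]); da=np.gradient(a,.25); num-=((b-a)*da).sum(); den+=(da*da).sum()
        A.append(num/den)
    print(nm,'row shift vs before',A)
E
```

```text
t 18.38 tcp in press x,y [-0.153 -0.   ] z 0.1347 F along u,n,z [-10.58  -0.35   0.29] tq [ 1.5  -0.33  0.03]
t 18.38 tcp [ 0.6231 -0.0757  0.1347] yaw 78.1 shift [ 0.0801  0.0001 -0.0251] turn 0.1 F [ 1.86 10.42  0.29] tilt [ 4.0e-04  2.8e-03 -1.0e+00]
scene [('tip', [([503.6, 222.1], 0.98), ([365.5, 163.4], 0.7)]), ('mouth', [([189.3, 194.3], 0.79)])]
upper [[178.6, 203.4], [177.2, 195.6], [152.3, 193.7], [150.7, 186.0]]
lower [[179.5, 209.1], [178.4, 202.6], [153.5, 199.3], [152.1, 192.9]]
1mm up px [-0.05544084 -0.28992064]
upper row shift vs before [np.float32(-0.052627135), np.float32(-0.2024847)]
lower row shift vs before [np.float32(-0.028153094), np.float32(-0.04606471)]
```

The platen has lifted by about 0.5 mm, so it needs roughly 6.5 mm more depth.

Call:
{"method": "play_rows", "body": {"motion": [[[-0.001,0,0,0],[-0.002,0,0,0],[-0.003,0,0,0],[-0.004,0,0,0],[-0.005,0,0,0],[-0.006,0,0,0],[-0.0065,0,0,0],[-0.0065,0,0,0]]]}}

```text
time_s: 19.35
eef_pos: [0.6218, -0.0819, 0.1347]
tcp_rot: [-3.141, -0.003, 1.363]
ft_force: [2.8, 11.3, 0.6]
grip_width: 0.167
gripper_force: 117.1
```

```bash
python3 view.py 4 | head -3
cat > lift.py <<'E'
from h import *
import sys
q=np.load('press.npy');c,s=np.cos(q[2]),np.sin(q[2])
W=lambda X:[q[0]+c*X[0]-s*X[1],q[1]+s*X[0]+c*X[1],X[2]]
ids=sys.argv[1:]; L=[np.load(f'scene{i}.npy',allow_pickle=True).item() for i in ids]; P=L[0]
g=[cv2.GaussianBlur(p['pixels'].astype(np.float32).mean(2),(0,0),.6) for p in L]
for nm,z,a0 in (('upper',.0675,.045),('lower',.049,.045)):
    A=[]
    for j in range(1,len(L)):
        num=den=0
        for x in np.linspace(-.045,.045,60):
            cc,rr=proj(P,W((x,.045,z))); r=np.arange(-5,5.01,.25)+rr
            m=lambda G:cv2.remap(G,np.full((len(r),1),cc,np.float32),r.astype(np.float32)[:,None],cv2.INTER_LINEAR)[:,0]
            a,b=m(g[0]),m(g[j]); da=np.gradient((a+b)/2,.25); num-=((b-a)*da).sum(); den+=(da*da).sum()
        A.append(num/den/-.29)
    print(nm,'up mm',np.round(A,2))
E
python3 lift.py 1 2 3 4
```

```text
t 19.35 tcp in press x,y [-0.1467 -0.    ] z 0.1347 F along u,n,z [-11.61   0.4    0.6 ] tq [ 1.53 -0.3  -0.04]
t 19.35 tcp [ 0.6218 -0.0819  0.1347] yaw 78.1 shift [ 0.0864  0.0001 -0.025 ] turn 0.1 F [ 2.8  11.27  0.6 ] tilt [ 4.e-04  3.e-03 -1.e+00]
scene [('tip', [([365.1, 159.6], 0.76), ([503.9, 220.3], 0.73)]), ('mouth', [([188.3, 192.4], 0.66)])]
upper up mm [0.18 0.7  1.09]
lower up mm [0.09 0.16 0.19]
```

Run:
```python
from h import *
P=np.load('scene4.npy',allow_pickle=True).item();T=np.load('top4.npy',allow_pickle=True).item()
a=cv2.resize(P['pixels'][140:230,125:245],(400,300),interpolation=cv2.INTER_CUBIC)
b=cv2.resize(T['pixels'][155:230,275:375],(400,300),interpolation=cv2.INTER_CUBIC)
cv2.imwrite('pics/k.png',np.hstack([a,b])[:,:,::-1])
```

```text
(no output)
```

View pics/k.png

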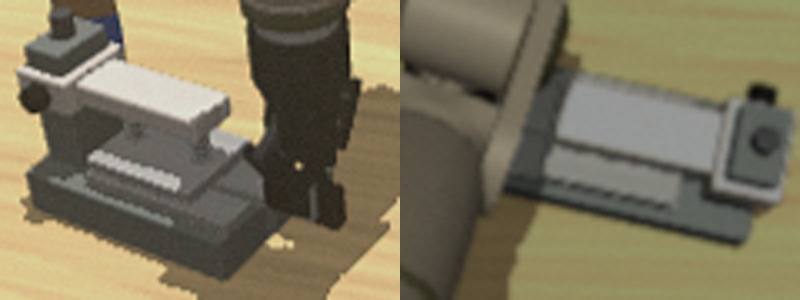

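The gripper stands in front of the sill at about (300,190), clear of the head, with the blade under the upper platen and in line with the press. I'm handing the job in.

```bash
python3 -c "
from station import manip
print(manip.job_done())"
```

```text
the job is handed in; nothing more can be done
None
```

I handed the job in with the smallest gauge still held by its handle, its blade flat and centred between the platens; the upper platen is lifted by about 0.9 mm (estimated from the camera) at about 11.6 N drag. On the first approach the blade most likely brushed the press head and tipped in the grip, so I set the gauge down on the bench and regrasped it before inserting it.

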